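Give the board all the fume suction

TASK

Each of the two fume ducts on the bench has a damper lever on top, now part-way: in line with the tube is open, square across it is shut. With a fingertip, push the lever of the duct whose hood faces the circuit board until it is fully open, and then push the lever of the other duct until it is fully shut. Push gently without gripping anything, do not move the board or the other loose things on the bench, and finish clear of everything.

Things in the scene. Friction and masses are not known exactly. Their poses are not given: they have to be found in the camera images.
- duct_a: one of two alike fume ducts fixed to the bench: a level metal tube, 75 mm thick, top 122 mm above the bench. Origin: on the bench under the pivot of its lever. x runs along the tube to the flared hood; the tail, 150 mm the other way, bends down into the bench. Around the pivot: a 70 mm plate (top 126 mm high) and two stop pins, to 152 mm high, within 37 mm of the pivot axis
- mouth_a (a point): centre of the hood's mouth of duct_a: 140 mm across, facing away from the robot, 120 mm from the duct's origin along its x, 85 mm above the bench
- lever_a (a joint): angle (rad) of the lever on duct_a, clockwise seen from above. 0 = open: in line with the tube, pointing to the tail (duct's -x). 1.571 = shut: square across, pointing to the duct's +y. A stop at each. Starts at 0.45 to 1.1. Stiff hinge without spring (0.16 N m: 2.5 N at 65 mm from the pivot): it stays where it is left
- lever_a_tip (a point): free end of the lever of duct_a, 95 mm from the pivot axis, 155 mm above the bench. The lever is an upright flat bar 12 mm wide (black sleeve, 14.5 mm wide, on the last 35 mm), from 145 to 165 mm above the bench; more than 40 mm from the pivot it is free underneath down to the tube and plate
- duct_b: one of two alike fume ducts fixed to the bench: a level metal tube, 75 mm thick, top 122 mm above the bench. Origin: on the bench under the pivot of its lever. x runs along the tube to the flared hood; the tail, 150 mm the other way, bends down into the bench. Around the pivot: a 70 mm plate (top 126 mm high) and two stop pins, to 152 mm high, within 37 mm of the pivot axis
- mouth_b (a point): centre of the hood's mouth of duct_b: 140 mm across, facing away from the robot, 120 mm from the duct's origin along its x, 85 mm above the bench
- lever_b (a joint): angle (rad) of the lever on duct_b, clockwise seen from above. 0 = open: in line with the tube, pointing to the tail (duct's -x). 1.571 = shut: square across, pointing to the duct's +y. A stop at each. Starts at 0.45 to 1.1. Stiff hinge without spring (0.16 N m: 2.5 N at 65 mm from the pivot): it stays where it is left
- lever_b_tip (a point): free end of the lever of duct_b, 95 mm from the pivot axis, 155 mm above the bench. The lever is an upright flat bar 12 mm wide (black sleeve, 14.5 mm wide, on the last 35 mm), from 145 to 165 mm above the bench; more than 40 mm from the pivot it is free underneath down to the tube and plate
- board: loose circuit board, 80 x 110 mm, on four white posts, 47 mm tall over all; stands in front of the mouth of one of the two hoods, about 75 mm from it (the other hood is at least 190 mm from it). Origin: centre of its underside on the bench
- spool: loose grey plastic spool standing on its end, 60 mm in diameter, 50 mm tall, about 75 mm in front of the other hood. Origin: centre of its underside. Leave alone
- bottle: loose small white bottle with black cap, 40 mm in diameter, 85 mm tall, standing between the ducts. Origin: centre of its underside. Leave alone
- screwdriver: loose screwdriver 170 mm long, black handle, lying on the bench at the robot's left. Leave alone
Mind the look-alikes: they are no part of the job. What is shaped like the board but grey or red is not meant.

How it is judged:
On the way, in this order (a step that is already met when the one before it is completed fails the run):
1. the damper of the duct whose hood faces the board is fully open, the other not yet shut (((horizontal distance between mouth_a and board below 0.15 m and value of joint lever_a below 0.12 rad and not (value of joint lever_b above 1.45 rad)) or (horizontal distance between mouth_b and board below 0.15 m and value of joint lever_b below 0.12 rad and not (value of joint lever_a above 1.45 rad)))), for 0.2 s.
2. the damper of the other duct is then fully shut (((horizontal distance between mouth_a and board below 0.15 m and value of joint lever_a below 0.12 rad and value of joint lever_b above 1.45 rad) or (horizontal distance between mouth_b and board below 0.15 m and value of joint lever_b below 0.12 rad and value of joint lever_a above 1.45 rad))), for 0.2 s.
At the end, for the whole second after the job is handed in: The lever of the duct whose hood faces the board is in line with its tube (within 0.12 rad of the open stop), the other duct's lever is square across its tube (within 0.12 rad of the shut stop), both at rest; the board and the other loose things are where they were (within 20 mm) (((horizontal distance between mouth_a and board below 0.15 m and value of joint lever_a below 0.12 rad and value of joint lever_b above 1.45 rad) or (horizontal distance between mouth_b and board below 0.15 m and value of joint lever_b below 0.12 rad and value of joint lever_a above 1.45 rad)) and velocity of joint lever_a between -0.05 and 0.05 rad/s and velocity of joint lever_b between -0.05 and 0.05 rad/s); the robot touches nothing.
It fails at once if the circuit board is moved, lifted or knocked (more than 20 mm) (distance of board from where it was at the start of the episode above 0.02 m).
It fails at once if the spool is moved, lifted or knocked (more than 20 mm) (distance of spool from where it was at the start of the episode above 0.02 m).
It fails at once if the small bottle is moved, lifted or knocked (more than 20 mm) (distance of bottle from where it was at the start of the episode above 0.02 m).
It fails at once if the screwdriver is moved, lifted or knocked (more than 20 mm) (distance of screwdriver from where it was at the start of the episode above 0.02 m).
It fails at once if a lever or duct is squeezed or pushed hard by the fingers (over 40 N) (contact force between the fingers and duct_a above 40 N or contact force between the fingers and duct_b above 40 N).
It also fails if it takes over 51 s, if anything falls off the work surface, if the arm or the gripper's body presses on something with over 40 N, if the wrist force passes 120 N, or if a joint passes its speed limit or range.

ROBOT

A 6-joint arm with a two-finger parallel gripper is mounted at the origin on the work surface. World frame = base frame: x ahead of the robot, y to its left, z up, the work surface at z = 0. Lengths are in m, angles in rad, forces in N, time in s.
With the tool pointing down it reaches from about 0.35 to 0.85 m from the base axis. Payload 8.1 kg.
Tool frame: the origin (TCP) lies at the very end of the fingers, on their centre line; the grasp point (between the pads) lies 19 mm behind it; z points along the fingers, y is the line along which they close (so a half turn about z gives the same grasp; the last joint's range is limited). The gripper opens to 93 mm and grips with 3 to 60 N. Pads are 15 mm wide; open, the fingers measure 128 mm over their backs; the gripper's body (75 mm by 188 mm) begins 65 mm behind the grasp point.
Start: joints at [-1.362, 0.13, 1.488, -0, 1.523, -0.085], TCP at [0.174, -0.574, 0.219] pointing down, gripper open.
Joint ranges: [-2.96, 2.96], [-0.89, 2.26], [0.02, 2.5], [-1.34, 4.48], [0, 2.73], [-2.66, 2.66]. Speed limits (rad/s): [2.39, 2.39, 2.79, 3.14, 3.14, 3.14].

INTERFACE

Orientations are given as a rotation vector (axis times angle).
In Python, from plant import robot, imaging gives the robot as it stands.
- The arm moves only by the tool jog_arm, never from a script. Its argument "rows" is a list of rows, each a list of 2 entries, a list of its own where there are three numbers: the shift along the tool's x, y, z each as a share of 0.2 m, from -1 to 1, then the turn, a rotation vector about the tool's x, y, z each as a share of pi/2 rad, from -1 to 1. A call has 1 to 5 rows; each row is the pose to reach, as a shift and turn from the pose commanded when the call began, along the tool's axes at that moment; what a row does not reach only later rows make up. A row lasts 1/10 s, in which the tool goes at most 50 mm and 8.59 degrees, less where a joint would pass 70% of its speed; a pose out of reach is approached as far as the arm can. A call with a number of a shift or a turn outside -1 to 1 is refused whole. A call with a gripper value outside its range is refused whole. "hand" is the closure, from -1 (fully open) to 1 (shut), set as the call begins (left out, the last holds). The fingers move at their own pace and stop on an object; "squeeze" is the grip in N (left out, the last holds). Time passes only in rows, so rows that repeat a pose let the fingers close. It gives the time, the measured TCP pose, the force, the opening and the grip force at its end, in the units of the state.
- robot.read_state(): the state, without advancing time (a new reading comes with each control period).
- imaging.read_camera(name): name is "scene" or "top" or "wrist"; returns a dict with "frame" (384x512x3 uint8, red, green, blue), "vertical_fov" (degrees; the focal length in pixels is half the picture's height over the tangent of half this angle, whatever the lens; pixels are square), "cx", "cy" (the principal point, pixels), "R" (3x3) and "t" (3): a world point X has camera coordinates R X + t. Camera axes: x right, y down, z forward; pixel columns grow to the right and rows downward; lengths in m; the calibration is good to about 2 mm. A picture is of the moment at which its call begins. There is no depth.
- robot.close_job(): hands the job in; it is judged then, once.
The state is a dict: "t": time; "q": joint angles; "dq": joint speeds; "joint_torque": joint torques, N m; "tool_pos": TCP position; "orientation": TCP orientation; "force": force on the tool from outside, world axes, zero at the start; "wrist_torque": the same for the moment, N m; "opening": finger opening in m; "gripper_force": force on a finger pad.
Only numpy, scipy, OpenCV 4.12 (cv2) and the standard library are available. Lean on these libraries where they do the work, as an engineer would, in place of code of your own. Each camera call takes 0.05 s, during which the arm holds its last target. There are 200 camera calls.

## Working session

There is one attempt and no reset: what is moved stays moved. The work goes in short steps, Python scripts to look and compute and a tool call to move; the robot and the scene stay as the last step left them, time stands still between calls to the robot, and variables do not carry over. Pictures are saved under pics/ and viewed, at most 10 in all, crops included, and the job is handed in when it is done.

Besides the shell and the picture viewer there is one more tool, called after ">>>" in YAML: its name, and indented under it one key for each argument. jog_arm: Moves the arm, as the interface text tells. Its arguments: {"type":"object","properties":{"rows":{"type":"array"},"hand":{"type":"number"},"squeeze":{"type":"number"}},"required":["rows"]}

```bash
mkdir -p pics; ls; cat > h.py <<'E'
import numpy as np, cv2
from plant import robot, imaging
def cam(n):
    c=imaging.read_camera(n); f=c["frame"].shape[0]/2/np.tan(np.radians(c["vertical_fov"]/2))
    return c["frame"],(f,c["cx"],c["cy"],np.array(c["R"]),np.array(c["t"]))
def ray(k,u,v):
    f,cx,cy,R,t=k; return -R.T@t, R.T@np.array([(u-cx)/f,(v-cy)/f,1])
def onz(k,u,v,z):
    o,d=ray(k,u,v); return o+d*(z-o[2])/d[2]
def proj(k,X):
    f,cx,cy,R,t=k; p=R@np.array(X)+t; return p[:2]/p[2]*f+[cx,cy]
def tri(k1,p1,k2,p2):
    o1,d1=ray(k1,*p1);o2,d2=ray(k2,*p2)
    s=np.linalg.lstsq(np.c_[d1,-d2],o2-o1,rcond=None)[0]
    a,b=o1+s[0]*d1,o2+s[1]*d2; return (a+b)/2,np.linalg.norm(a-b)
E
python3 - <<'E'
from h import *
import pickle
for n in ("scene","top"):
    f,k=cam(n); cv2.imwrite(f"pics/{n}0.png",cv2.resize(f[:,:,::-1],(800,600),interpolation=cv2.INTER_CUBIC)); pickle.dump((f,k),open(n+".pkl","wb"))
    print(n,-k[3].T@k[4],k[:3])
s=robot.read_state();print(s["t"],s["tool_pos"],s["orientation"],s["opening"])
E
```

```text
pics
scene [ 1.3855178  -0.26413159  1.03759283] (np.float64(481.5986224211583), 258.07193431739336, 195.94780331014675)
top [0.34040981 0.19137928 1.42546384] (np.float64(407.7604635217608), 250.23238436856343, 182.5972154247622)
0.1 [ 0.17366744 -0.57379318  0.21771025] [-3.10616557e+00 -4.59590095e-01  1.49080165e-04] 0.09297147241995442
```

View pics/scene0.png

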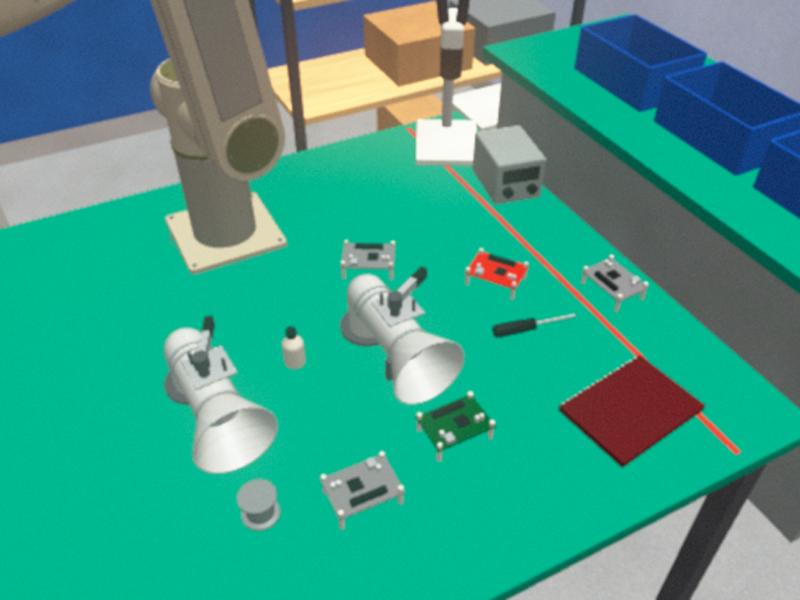

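View pics/top0.png

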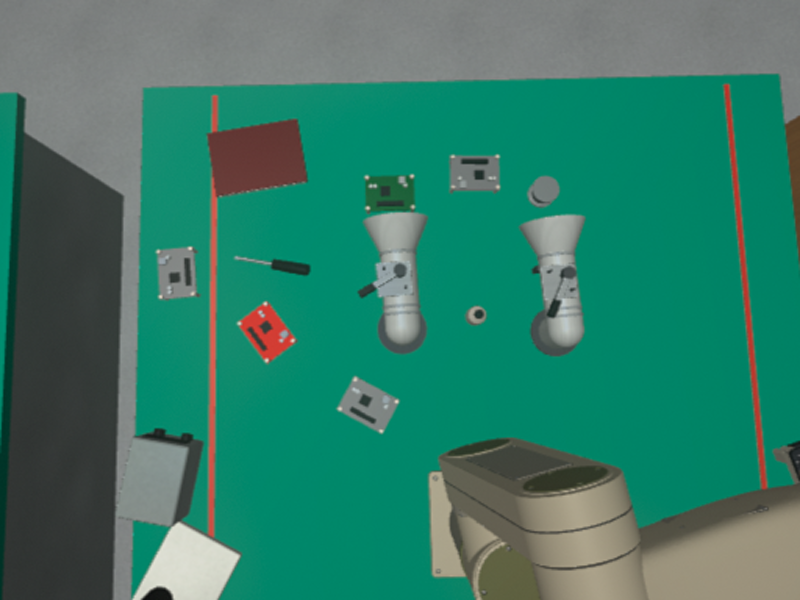

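The top view shows the boards: green at (390,193), grey at (475,173), (178,273) and (368,405), and red at (266,332). The dark red mat is at (258,157). Only the green one fits the board, and it stands before the left hood (395,225). The spool (543,190) stands before the right hood (553,230). I'll confirm that in one crop and segment the dark levers.

```bash
python3 - <<'E'
from h import *
import pickle
T,kt=pickle.load(open("top.pkl","rb"));S,ks=pickle.load(open("scene.pkl","rb"))
a=cv2.resize(T[105:235,215:385,::-1],(800,600),interpolation=cv2.INTER_CUBIC)[:, :]
b=cv2.resize(S[160:330,95:325,::-1],(800,591),interpolation=cv2.INTER_CUBIC)
cv2.imwrite("pics/c1.png",a);cv2.imwrite("pics/c2.png",b)
for n,I,k,(r0,r1,c0,c1) in(("top",T,kt,(155,215,215,385)),("scene",S,ks,(165,240,95,290))):
    m=np.zeros(I.shape[:2],np.uint8);m[r0:r1,c0:c1]=(I[r0:r1,c0:c1].max(2)<70)
    N,l,st,ce=cv2.connectedComponentsWithStats(m)
    for i in range(1,N):
        if st[i,4]>=8: print(n,st[i],ce[i].round(1),onz(k,*ce[i],.155).round(3))
E
```

```text
top [341 171   4   4  13] [342.4 172.8] [ 0.521 -0.11   0.155]
top [359 173   3   5   9] [359.7 175.1] [ 0.512 -0.164  0.155]
top [230 182  10   8  42] [234.4 185.6] [0.489 0.231 0.155]
top [350 192   8  11  52] [353.7 197.3] [ 0.443 -0.142  0.155]
top [304 199   5   5  19] [306.  200.8] [0.436 0.008 0.155]
```

View pics/c1.png

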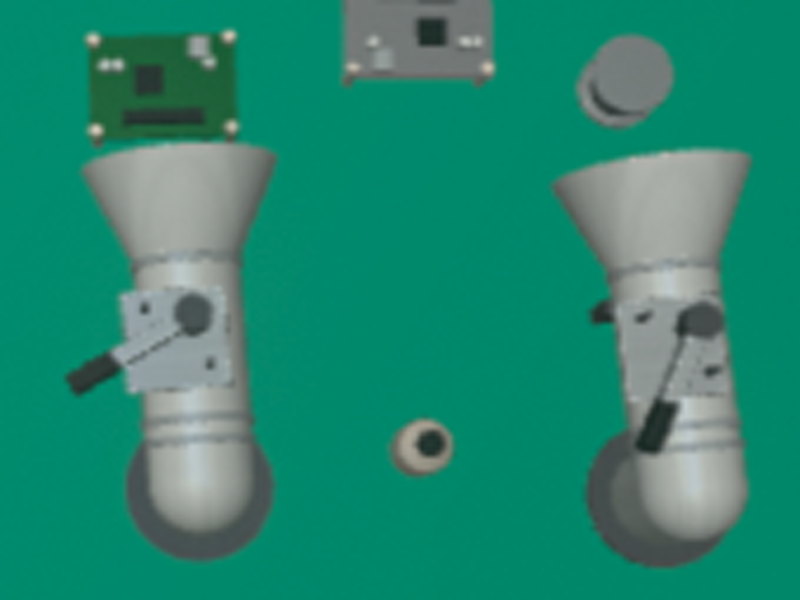

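View pics/c2.png

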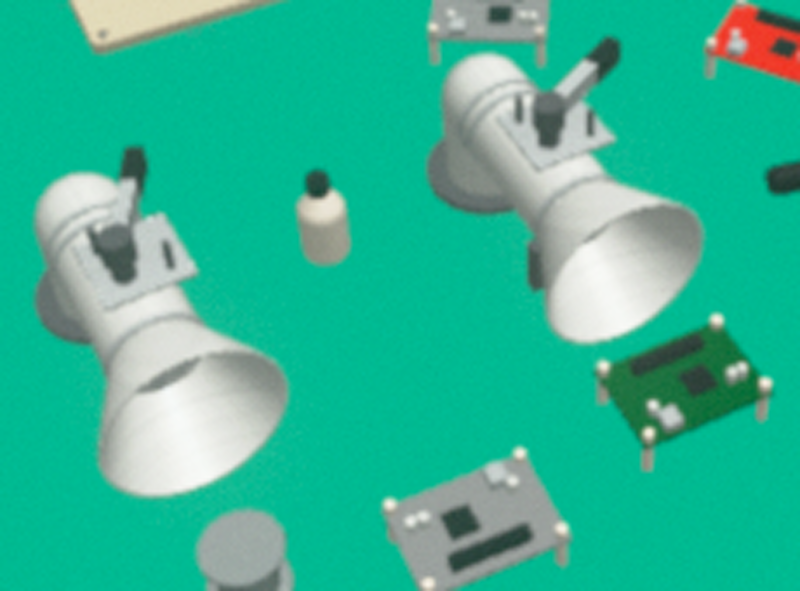

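The crops confirm it: the green board (163,85) faces the left hood, and the spool (630,75) faces the right one. So the left lever (pivot (193,313), tip (72,384)) has to open, and the right lever (pivot (704,320), tip (648,450)) has to shut. I'll triangulate these points.

```bash
python3 - <<'E'
from h import *
import pickle
T,kt=pickle.load(open("top.pkl","rb"));S,ks=pickle.load(open("scene.pkl","rb"))
ct=lambda p:(215+(p[0]+.5)/4.706-.5,105+(p[1]+.5)/4.615-.5)
cs=lambda p:(95+(p[0]+.5)/3.478-.5,160+(p[1]+.5)/3.476-.5)
P={"Lpiv":((193,313),(549,103)),"Lsleeve":((92,374),(604,58)),"Ltip":((72,384),(612,48)),"Rpiv":((704,320),(117,238)),"Rsleeve":((657,428),(133,168)),"Rtip":((648,450),(134,153)),
"Ltubeend":((201,490),(487,85))}
for n,(a,b) in P.items():
    X,e=tri(kt,ct(a),ks,cs(b)); print(n,X.round(3),round(e*1e3,1),"top@.165",onz(kt,*ct(a),.165).round(3),"scene@.165",onz(ks,*cs(b),.165).round(3))
# hood mouth centre top edges (z~.085 sides), tail flange centre
for n,(p,q) in {"L":((82,168),(276,152)),"R":((552,186),(750,153))}.items():
    A,B=onz(kt,*ct(p),.085),onz(kt,*ct(q),.085);print(n,A.round(3),B.round(3),((A+B)/2).round(3),np.linalg.norm(A-B), np.degrees(np.arctan2(B[0]-A[0],-(B[1]-A[1]))))
print("board",onz(kt,*ct((163,85)),.047).round(3),"bottle",onz(kt,*ct((431,443)),.085).round(3),onz(kt,*ct((630,75)),.05).round(3))
E
```

```text
Lpiv [0.527 0.163 0.165] 0.2 top@.165 [0.527 0.163 0.165] scene@.165 [0.528 0.163 0.165]
Lsleeve [0.489 0.232 0.154] 0.6 top@.165 [0.488 0.231 0.165] scene@.165 [0.5   0.226 0.165]
Ltip [0.482 0.244 0.155] 1.7 top@.165 [0.481 0.245 0.165] scene@.165 [0.492 0.238 0.165]
Rpiv [ 0.515 -0.175  0.165] 1.7 top@.165 [ 0.514 -0.176  0.165] scene@.165 [ 0.515 -0.174  0.165]
Rsleeve [ 0.442 -0.143  0.157] 0.0 top@.165 [ 0.442 -0.141  0.165] scene@.165 [ 0.451 -0.144  0.165]
Rtip [ 0.427 -0.137  0.157] 1.6 top@.165 [ 0.427 -0.134  0.165] scene@.165 [ 0.436 -0.139  0.165]
Ltubeend [0.412 0.161 0.093] 2.4 top@.165 [0.408 0.161 0.165] scene@.165 [0.487 0.129 0.165]
L [0.648 0.238 0.085] [0.656 0.099 0.085] [0.652 0.169 0.085] 0.13890839418789008 3.522533829048361
R [ 0.626 -0.097  0.085] [ 0.647 -0.24   0.085] [ 0.637 -0.168  0.085] 0.14438148389205166 8.386297657894026
board [0.719 0.178 0.047] bottle [ 0.441 -0.003  0.085] [ 0.717 -0.166  0.05 ]
```

```bash
cat >> h.py <<'E'
from scipy.spatial.transform import Rotation as Ro
def rel(targets):
    s=robot.read_state(); R=Ro.from_rotvec(s["orientation"]).as_matrix(); p=np.array(s["tool_pos"])
    print("at",p.round(4),"t",s["t"],"F",np.round(s["force"],1))
    for X in targets: print(np.round(X,3),"share",(R.T@(np.array(X)-p)/.2).round(3))
PIV={"L":np.array([.527,.163]),"R":np.array([.515,-.175])}
def centre(d,a,gap,r=.072,z=.14):
    # a = world angle (deg) of the lever from -x toward +y; L pushed to smaller a, R to larger
    s=robot.read_state(); R=Ro.from_rotvec(s["orientation"]).as_matrix()
    a=np.radians(a); u=np.array([-np.cos(a),np.sin(a)]); n=np.array([np.sin(a),np.cos(a)])*(1 if d=="R" else -1)
    h=.0075*abs(n@R[:2,0])+.0175*abs(n@R[:2,1])+.00725
    return np.r_[PIV[d]+r*u-n*(h+gap),z]
E
python3 - <<'E'
from h import *
rel([[.40,-.40,.23],[.46,-.2,.23],[.46,0,.23],np.r_[centre("L",61,.015)[:2],.23],centre("L",61,.015)])
E
```

```text
at [ 0.1737 -0.5738  0.2177] t 0.1 F [-0.4 -0.3 -0.7]
[ 0.4  -0.4   0.23] share [ 1.335 -0.504 -0.06 ]
[ 0.46 -0.2   0.23] share [ 1.912 -1.374 -0.059]
[0.46 0.   0.23] share [ 2.201 -2.332 -0.057]
[0.521 0.242 0.23 ] share [ 2.845 -3.402 -0.056]
[0.521 0.242 0.14 ] share [ 2.844 -3.401  0.394]
```

>>> jog_arm:
  rows:
    - [[0.25,-0.08,-0.06],[0,0,0]]
    - [[0.5,-0.16,-0.06],[0,0,0]]
    - [[0.75,-0.24,-0.06],[0,0,0]]
    - [[1,-0.35,-0.06],[0,0,0]]
    - [[1,-0.5,-0.06],[0,0,0]]
  hand: 1
  squeeze: 5

```text
t: 0.6
tool_pos: [0.3394, -0.4186, 0.2297]
orientation: [-3.106, -0.464, -0.001]
force: [-0.2, 0.9, 0.1]
opening: 0.0581
gripper_force: 0.0
```

>>> jog_arm:
  rows:
    - [[0.18,-0.17,0],[0,0,0]]
    - [[0.36,-0.34,0],[0,0,0]]
    - [[0.54,-0.5,0],[0,0,0]]
    - [[0.7,-0.68,0],[0,0,0]]
    - [[0.85,-0.85,0],[0,0,0]]

```text
t: 1.1
tool_pos: [0.4501, -0.2066, 0.2303]
orientation: [-3.107, -0.46, 0.0]
force: [1.4, -0.3, -0.1]
opening: 0.0175
gripper_force: 0.0
```

>>> jog_arm:
  rows:
    - [[0.1,-0.2,0],[0,0,0]]
    - [[0.2,-0.4,0],[0,0,0]]
    - [[0.3,-0.6,0],[0,0,0]]
    - [[0.4,-0.8,0],[0,0,0]]
    - [[0.5,-1,0],[0,0,0]]

```text
t: 1.6
tool_pos: [0.4872, 0.0136, 0.2304]
orientation: [-3.108, -0.46, 0.0]
force: [1.2, 0.3, -0.5]
opening: 0.0005
gripper_force: 0.0
```

>>> jog_arm:
  rows:
    - [[0.1,-0.2,0],[0,0,0]]
    - [[0.2,-0.4,0],[0,0,0]]
    - [[0.3,-0.6,0],[0,0,0]]
    - [[0.4,-0.8,0],[0,0,0]]
    - [[0.5,-1,0],[0,0,0]]

```text
t: 2.1
tool_pos: [0.525, 0.2339, 0.2302]
orientation: [3.108, 0.46, -0.001]
force: [0.6, -0.3, 0.3]
opening: 0.0006
gripper_force: 0.0
```

```bash
python3 - <<'E'
from h import *
rel([np.r_[centre("L",61,.015)[:2],.23],centre("L",61,.015)])
s=robot.read_state();print(s["orientation"],s["opening"])
f,k=cam("wrist");cv2.imwrite("pics/w1.png",f[:,:,::-1]);print(proj(k,[.527,.163,.165]),proj(k,[.482,.244,.155]))
E
```

```text
at [0.525  0.2339 0.2302] t 2.1 F [ 0.6 -0.3  0.3]
[0.521 0.242 0.23 ] share [-0.007 -0.045  0.001]
[0.521 0.242 0.14 ] share [-0.006 -0.045  0.451]
[ 3.10751543e+00  4.60019128e-01 -9.59747431e-04] 0.0006119056207631223
[331.31202991 223.5500334 ] [227.34702376 239.69282173]
```

View pics/w1.png

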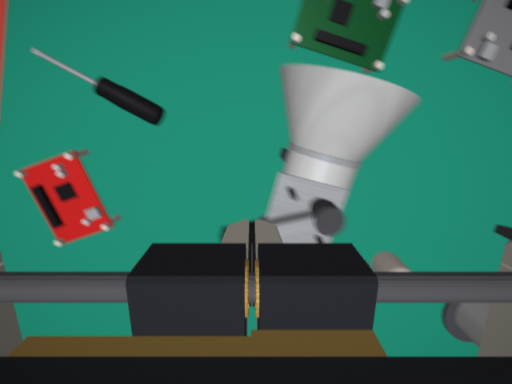

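The wrist view shows the knob at about (328,218), close to the predicted (331,223), so the measurement holds. Descending beside the lever.

>>> jog_arm:
  rows:
    - [[0,-0.05,0],[0,0,0]]
    - [[0,-0.05,0.15],[0,0,0]]
    - [[0,-0.05,0.3],[0,0,0]]
    - [[0,-0.05,0.4],[0,0,0]]
    - [[0,-0.05,0.45],[0,0,0]]

```text
t: 2.65
tool_pos: [0.5208, 0.2403, 0.1379]
orientation: [3.107, 0.458, -0.006]
force: [-0.7, -1.5, 0.5]
opening: 0.0006
gripper_force: 0.0
```

```bash
python3 - <<'E'
from h import *
rel([centre("L",a,0) for a in (61,50,40,30,20,10,0,-4,-8)])
E
```

```text
at [0.5208 0.2403 0.1379] t 2.65 F [-0.7 -1.5  0.5]
[0.508 0.235 0.14 ] share [-0.069  0.008 -0.01 ]
[0.497 0.232 0.14 ] share [-0.127  0.007 -0.01 ]
[0.487 0.227 0.14 ] share [-0.182  0.015 -0.01 ]
[0.477 0.22  0.14 ] share [-0.238  0.032 -0.009]
[0.468 0.212 0.14 ] share [-0.293  0.06  -0.009]
[0.461 0.201 0.14 ] share [-0.344  0.1   -0.009]
[0.455 0.189 0.14 ] share [-0.389  0.15  -0.009]
[0.453 0.184 0.14 ] share [-0.404  0.173 -0.009]
[0.452 0.178 0.14 ] share [-0.418  0.197 -0.009]
```

>>> jog_arm:
  rows:
    - [[-0.04,0.005,-0.01],[0,0,0]]
    - [[-0.07,0.008,-0.01],[0,0,0]]
    - [[-0.1,0.008,-0.01],[0,0,0]]
    - [[-0.13,0.008,-0.01],[0,0,0]]
    - [[-0.155,0.01,-0.01],[0,0,0]]

```text
t: 3.15
tool_pos: [0.494, 0.2309, 0.1442]
orientation: [-3.107, -0.46, -0.005]
force: [3.6, 0.6, 0.7]
opening: 0.0005
gripper_force: 1.5
```

>>> jog_arm:
  rows:
    - [[-0.03,0.005,0],[0,0,0]]
    - [[-0.06,0.015,0],[0,0,0]]
    - [[-0.085,0.023,0],[0,0,0]]
    - [[-0.115,0.036,0],[0,0,0]]
    - [[-0.138,0.05,0],[0,0,0]]

```text
t: 3.65
tool_pos: [0.4692, 0.2129, 0.1425]
orientation: [-3.108, -0.46, 0.001]
force: [3.0, 1.5, 0.1]
opening: 0.0005
gripper_force: 1.3
```

```bash
python3 - <<'E'
from h import *
rel([centre("L",a,0) for a in (20,10,5,0,-4,-8)])
E
```

```text
at [0.4692 0.2129 0.1425] t 3.65 F [3.  1.5 0.1]
[0.468 0.212 0.14 ] share [-0.007  0.004  0.012]
[0.461 0.201 0.14 ] share [-0.058  0.043  0.012]
[0.458 0.195 0.14 ] share [-0.081  0.067  0.012]
[0.455 0.189 0.14 ] share [-0.102  0.093  0.012]
[0.453 0.184 0.14 ] share [-0.118  0.116  0.012]
[0.452 0.178 0.14 ] share [-0.132  0.14   0.012]
```

>>> jog_arm:
  rows:
    - [[-0.03,0.02,0.01],[0,0,0]]
    - [[-0.055,0.04,0.01],[0,0,0]]
    - [[-0.08,0.065,0.01],[0,0,0]]
    - [[-0.1,0.09,0.01],[0,0,0]]
    - [[-0.1,0.09,0.01],[0,0,0]]

```text
t: 4.15
tool_pos: [0.4552, 0.1892, 0.1403]
orientation: [3.107, 0.459, -0.002]
force: [-0.8, 0.5, 0.3]
opening: 0.0005
gripper_force: 0.0
```

>>> jog_arm:
  rows:
    - [[-0.008,0.012,0],[0,0,0]]
    - [[-0.014,0.022,0],[0,0,0]]
    - [[-0.014,0.022,0],[0,0,0]]

```text
t: 4.45
tool_pos: [0.4544, 0.1849, 0.1405]
orientation: [3.108, 0.46, -0.0]
force: [0.1, 0.6, 0.8]
opening: 0.0005
gripper_force: 0.4
```

```bash
python3 - <<'E'
from h import *
rel([centre("L",a,0) for a in (0,-4,-6,-8)])
f,k=cam("scene");cv2.imwrite("pics/s2.png",cv2.resize(f[150:260,180:330,::-1],(750,550),interpolation=cv2.INTER_CUBIC))
E
```

```text
at [0.4544 0.1849 0.1405] t 4.45 F [0.1 0.6 0.8]
[0.455 0.189 0.14 ] share [ 0.009 -0.02   0.003]
[0.453 0.184 0.14 ] share [-0.006  0.003  0.003]
[0.453 0.181 0.14 ] share [-0.014  0.015  0.003]
[0.452 0.178 0.14 ] share [-0.02   0.028  0.003]
```

View pics/s2.png

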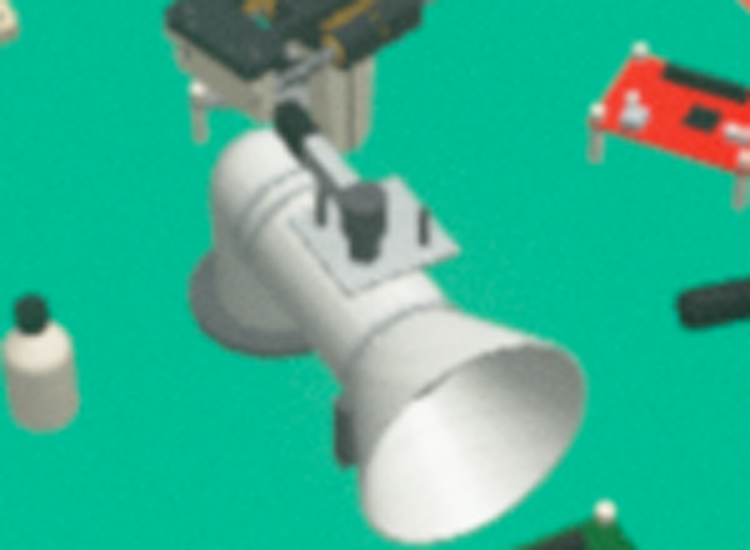

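The lever (tip about (293,118), knob (363,205)) is nearly in line and close to the left stop pin (322,200). I'll creep on until the stop shows in the force.

>>> jog_arm:
  rows:
    - [[-0.003,0.01,0],[0,0,0]]
    - [[-0.003,0.01,0],[0,0,0]]

```text
t: 4.7
tool_pos: [0.4543, 0.1837, 0.1406]
orientation: [-3.106, -0.46, 0.0]
force: [0.6, 5.7, -0.4]
opening: 0.0004
gripper_force: 2.5
```

>>> jog_arm:
  rows:
    - [[-0.003,0.01,0],[0,0,0]]
    - [[-0.003,0.01,0],[0,0,0]]

```text
t: 4.9
tool_pos: [0.4544, 0.1833, 0.1407]
orientation: [-3.103, -0.46, -0.001]
force: [0.8, 14.0, -2.4]
opening: 0.0006
gripper_force: 6.7
```

The stop is reached: 14 N with no travel. Backing off and rising.

>>> jog_arm:
  rows:
    - [[0.003,-0.03,0],[0,0,0]]
    - [[0.01,-0.15,0],[0,0,0]]
    - [[0.01,-0.15,-0.15],[0,0,0]]
    - [[0.01,-0.15,-0.35],[0,0,0]]
    - [[0.01,-0.15,-0.45],[0,0,0]]

```text
t: 5.4
tool_pos: [0.4485, 0.2105, 0.2339]
orientation: [3.107, 0.46, 0.004]
force: [0.7, 0.2, 0.2]
opening: 0.0006
gripper_force: 0.0
```

```bash
python3 - <<'E'
from h import *
c=centre("R",23.4,.015)
rel([[.44,0,.23],np.r_[c[:2],.23],c])
E
```

```text
at [0.4485 0.2105 0.2339] t 5.4 F [0.7 0.2 0.2]
[0.44 0.   0.23] share [-0.346  0.995  0.019]
[ 0.433 -0.184  0.23 ] share [-0.646  1.863  0.019]
[ 0.433 -0.184  0.14 ] share [-0.647  1.863  0.469]
```

>>> jog_arm:
  rows:
    - [[-0.07,0.2,0],[0,0,0]]
    - [[-0.14,0.4,0],[0,0,0]]
    - [[-0.21,0.6,0],[0,0,0]]
    - [[-0.28,0.8,0.01],[0,0,0]]
    - [[-0.35,1,0.02],[0,0,0]]

```text
t: 5.9
tool_pos: [0.438, -0.0032, 0.2266]
orientation: [3.107, 0.46, -0.001]
force: [0.3, 0.2, 0.4]
opening: 0.0002
gripper_force: 0.0
```

>>> jog_arm:
  rows:
    - [[-0.07,0.2,0],[0,0,0]]
    - [[-0.15,0.4,0],[0,0,0]]
    - [[-0.22,0.6,0],[0,0,0]]
    - [[-0.3,0.86,0],[0,0,0]]
    - [[-0.3,0.86,0],[0,0,0]]

```text
t: 6.4
tool_pos: [0.4298, -0.1882, 0.2264]
orientation: [3.107, 0.452, -0.003]
force: [0.3, 0.4, -0.3]
opening: 0.0003
gripper_force: 0.0
```

```bash
python3 - <<'E'
from h import *
c=centre("R",23.4,.015); rel([c])
f,k=cam("wrist");cv2.imwrite("pics/w3.png",f[:,:,::-1]);print(proj(k,[.515,-.175,.165]),proj(k,[.427,-.137,.155]))
f,k=cam("scene");cv2.imwrite("pics/s3.png",cv2.resize(f[150:330,90:330,::-1],(800,600),interpolation=cv2.INTER_CUBIC))
E
```

```text
at [ 0.4298 -0.1882  0.2264] t 6.4 F [ 0.3  0.4 -0.3]
[ 0.433 -0.184  0.14 ] share [ 0.022 -0.019  0.432]
[266.79763382  95.729307  ] [192.91565335 187.24808196]
```

View pics/s3.png

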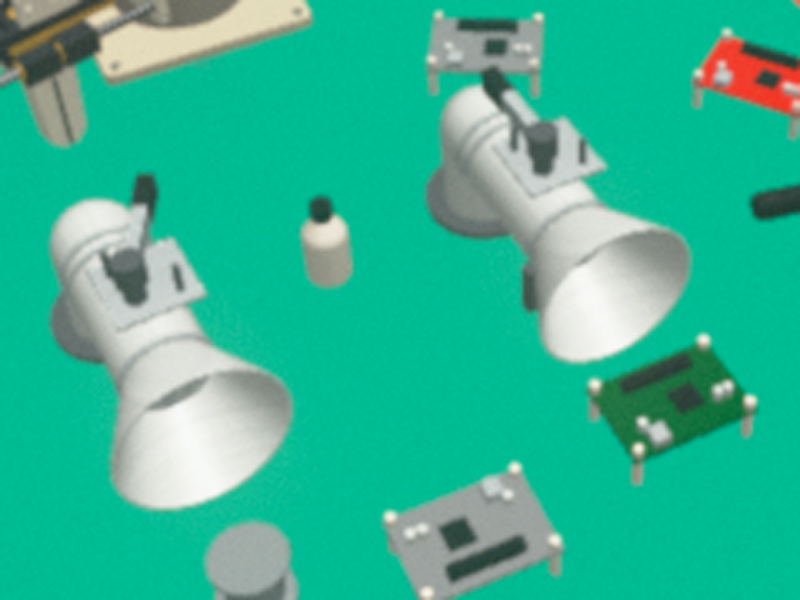

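The left lever (tip (492,82), knob (542,132)) is in line with its tube. The right lever (tip (145,185)) still stands part-way, with the fingertip at (65,140) to its tail side and nothing in the way. Descending.

>>> jog_arm:
  rows:
    - [[0,0,0.15],[0,0,0]]
    - [[0,0,0.3],[0,0,0]]
    - [[0,0,0.39],[0,0,0]]
    - [[0,0,0.43],[0,0,0]]
    - [[0,0,0.43],[0,0,0]]

```text
t: 7.0
tool_pos: [0.4305, -0.1819, 0.1397]
orientation: [-3.106, -0.462, 0.003]
force: [-0.8, 1.0, 0.2]
opening: 0.0006
gripper_force: 0.0
```

```bash
python3 - <<'E'
from h import *
rel([centre("R",a,0) for a in (23,30,40,50,60,70,78,83,86)])
E
```

```text
at [ 0.4305 -0.1819  0.1397] t 7.0 F [-0.8  1.   0.2]
[ 0.439 -0.17   0.14 ] share [ 0.056 -0.043 -0.002]
[ 0.44 -0.16  0.14] share [ 0.078 -0.088 -0.002]
[ 0.445 -0.146  0.14 ] share [ 0.121 -0.148 -0.002]
[ 0.453 -0.133  0.14 ] share [ 0.177 -0.2   -0.002]
[ 0.463 -0.122  0.14 ] share [ 0.243 -0.24  -0.002]
[ 0.476 -0.113  0.14 ] share [ 0.317 -0.265 -0.002]
[ 0.484 -0.108  0.14 ] share [ 0.364 -0.275 -0.002]
[ 0.489 -0.106  0.14 ] share [ 0.389 -0.28  -0.002]
[ 0.492 -0.104  0.14 ] share [ 0.405 -0.281 -0.002]
```

>>> jog_arm:
  rows:
    - [[0.03,-0.023,0],[0,0,0]]
    - [[0.056,-0.043,0],[0,0,0]]
    - [[0.07,-0.073,0],[0,0,0]]
    - [[0.088,-0.102,0],[0,0,0]]
    - [[0.108,-0.13,0],[0,0,0]]

```text
t: 7.5
tool_pos: [0.4447, -0.1521, 0.1413]
orientation: [3.107, 0.46, 0.001]
force: [-0.3, -2.5, -0.1]
opening: 0.0002
gripper_force: 1.3
```

>>> jog_arm:
  rows:
    - [[0.026,-0.03,0],[0,0,0]]
    - [[0.055,-0.057,0],[0,0,0]]
    - [[0.085,-0.08,0],[0,0,0]]
    - [[0.115,-0.1,0],[0,0,0]]
    - [[0.135,-0.11,0],[0,0,0]]

```text
t: 8.0
tool_pos: [0.4639, -0.1227, 0.1404]
orientation: [-3.107, -0.46, 0.001]
force: [-0.4, -3.0, -1.0]
opening: 0.0003
gripper_force: 1.1
```

```bash
python3 - <<'E'
from h import *
rel([centre("R",a,0) for a in (50,60,70,78,81,83,86)])
E
```

```text
at [ 0.4639 -0.1227  0.1404] t 8.0 F [-0.4 -3.  -1. ]
[ 0.453 -0.133  0.14 ] share [-0.069  0.035  0.002]
[ 0.463 -0.122  0.14 ] share [-0.003 -0.005  0.002]
[ 0.476 -0.113  0.14 ] share [ 0.071 -0.031  0.002]
[ 0.484 -0.108  0.14 ] share [ 0.119 -0.041  0.002]
[ 0.487 -0.107  0.14 ] share [ 0.133 -0.044  0.002]
[ 0.489 -0.106  0.14 ] share [ 0.144 -0.046  0.002]
[ 0.492 -0.104  0.14 ] share [ 0.159 -0.047  0.002]
```

>>> jog_arm:
  rows:
    - [[0.03,-0.018,0],[0,0,0]]
    - [[0.06,-0.028,0],[0,0,0]]
    - [[0.09,-0.035,0],[0,0,0]]
    - [[0.115,-0.04,0],[0,0,0]]
    - [[0.115,-0.04,0],[0,0,0]]

```text
t: 8.5
tool_pos: [0.4838, -0.1086, 0.1405]
orientation: [-3.107, -0.46, -0.0]
force: [0.5, 0.2, 0.6]
opening: 0.0007
gripper_force: 0.0
```

>>> jog_arm:
  rows:
    - [[0.008,-0.002,0],[0,0,0]]
    - [[0.015,-0.004,0],[0,0,0]]
    - [[0.015,-0.004,0],[0,0,0]]

```text
t: 8.8
tool_pos: [0.4859, -0.1075, 0.1406]
orientation: [-3.108, -0.46, 0.0]
force: [-0.9, -2.3, -1.1]
opening: 0.0001
gripper_force: 1.0
```

>>> jog_arm:
  rows:
    - [[0.01,-0.002,0],[0,0,0]]
    - [[0.01,-0.002,0],[0,0,0]]

```text
t: 9.0
tool_pos: [0.4878, -0.1065, 0.1406]
orientation: [3.108, 0.46, 0.0]
force: [-1.3, -2.4, -0.6]
opening: 0.0004
gripper_force: 1.1
```

>>> jog_arm:
  rows:
    - [[0.01,-0.001,0],[0,0,0]]
    - [[0.01,-0.001,0],[0,0,0]]

```text
t: 9.2
tool_pos: [0.4898, -0.1057, 0.1406]
orientation: [-3.108, -0.46, -0.0]
force: [-2.2, -3.1, -0.3]
opening: 0.0002
gripper_force: 1.1
```

```bash
python3 - <<'E'
from h import *
rel([centre("R",a,0) for a in (83,86)])
f,k=cam("scene");cv2.imwrite("pics/s4.png",cv2.resize(f[160:280,85:235,::-1],(750,600),interpolation=cv2.INTER_CUBIC))
E
```

```text
at [ 0.4898 -0.1057  0.1406] t 9.2 F [-2.2 -3.1 -0.3]
[ 0.489 -0.106  0.14 ] share [-0.005 -0.002  0.003]
[ 0.492 -0.104  0.14 ] share [ 0.01  -0.003  0.003]
```

View pics/s4.png

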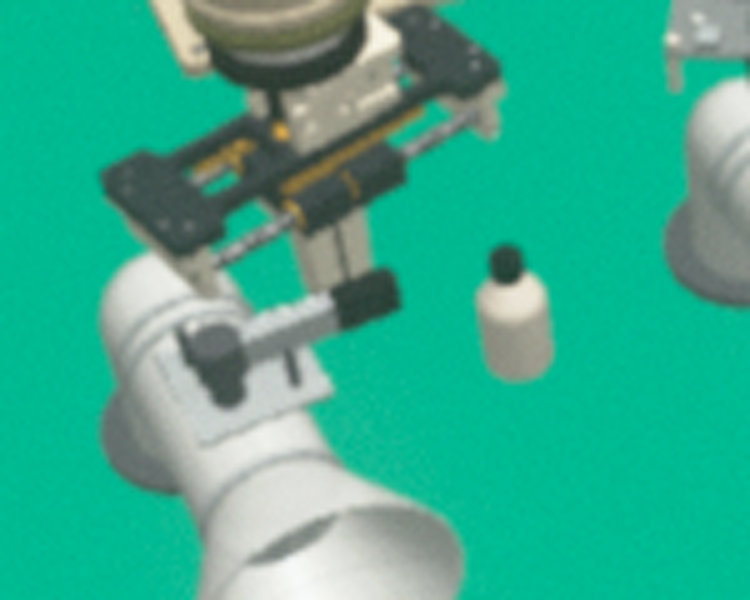

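The right lever (knob (222,345), sleeve end (395,292)) is nearly square across, with the shut pin at (290,365) almost touched. I'll creep on to the stop.

>>> jog_arm:
  rows:
    - [[0.01,0,0],[0,0,0]]
    - [[0.01,0,0],[0,0,0]]

```text
t: 9.45
tool_pos: [0.4905, -0.1055, 0.1405]
orientation: [3.108, 0.459, -0.004]
force: [-8.6, -5.1, 3.6]
opening: 0.0005
gripper_force: 4.8
```

>>> jog_arm:
  rows:
    - [[0.01,0,0],[0,0,0]]
    - [[0.01,0,0],[0,0,0]]

```text
t: 9.65
tool_pos: [0.4908, -0.1054, 0.1404]
orientation: [3.108, 0.459, -0.01]
force: [-18.5, -6.6, 9.9]
opening: 0.0001
gripper_force: 9.6
```

The stop is reached at 19 N. Backing off, rising, and moving clear.

>>> jog_arm:
  rows:
    - [[-0.03,0,0],[0,0,0]]
    - [[-0.15,0,0],[0,0,0]]
    - [[-0.15,0,-0.15],[0,0,0]]
    - [[-0.15,0,-0.35],[0,0,0]]
    - [[-0.15,0,-0.5],[0,0,0]]

```text
t: 10.15
tool_pos: [0.4653, -0.1128, 0.243]
orientation: [-3.108, -0.46, -0.004]
force: [0.2, 0.3, 0.9]
opening: 0.0005
gripper_force: 0.0
```

>>> jog_arm:
  rows:
    - [[0,0.2,0],[0,0,0]]
    - [[-0.05,0.4,0],[0,0,0]]
    - [[-0.1,0.6,0],[0,0,0]]
    - [[-0.1,0.8,0],[0,0,0]]
    - [[-0.1,1,0],[0,0,0]]

```text
t: 10.65
tool_pos: [0.5043, -0.3118, 0.241]
orientation: [3.108, 0.46, 0.003]
force: [-0.2, 0.9, 1.4]
opening: 0.0006
gripper_force: 0.0
```

>>> jog_arm:
  rows:
    - [[0,0,0],[0,0,0]]
    - [[0,0,0],[0,0,0]]
    - [[0,0,0],[0,0,0]]

```text
t: 10.95
tool_pos: [0.5038, -0.3096, 0.2408]
orientation: [-3.107, -0.461, -0.001]
force: [-0.2, 0.5, -0.1]
opening: 0.0006
gripper_force: 0.0
```

```bash
python3 - <<'E'
from h import *
f,k=cam("scene");cv2.imwrite("pics/s5.png",cv2.resize(f[100:340,90:410,::-1],(800,600),interpolation=cv2.INTER_CUBIC))
f,k=cam("top")
m=np.zeros(f.shape[:2],np.uint8);m[155:215,215:385]=(f[155:215,215:385].max(2)<70)
N,l,st,ce=cv2.connectedComponentsWithStats(m)
for i in range(1,N):
    if st[i,4]>=8:
        X=onz(k,*ce[i],.16); d=[(P,np.degrees(np.arctan2(X[1]-PIV[P][1],PIV[P][0]-X[0])).round(1)) for P in PIV]; print(st[i,4],X.round(3),d)
E
```

```text
65 [ 0.51  -0.099  0.16 ] [('L', np.float64(-86.4)), ('R', np.float64(86.5))]
33 [0.449 0.16  0.16 ] [('L', np.float64(-2.0)), ('R', np.float64(78.8))]
20 [0.435 0.009 0.16 ] [('L', np.float64(-59.1)), ('R', np.float64(66.4))]
```

View pics/s5.png

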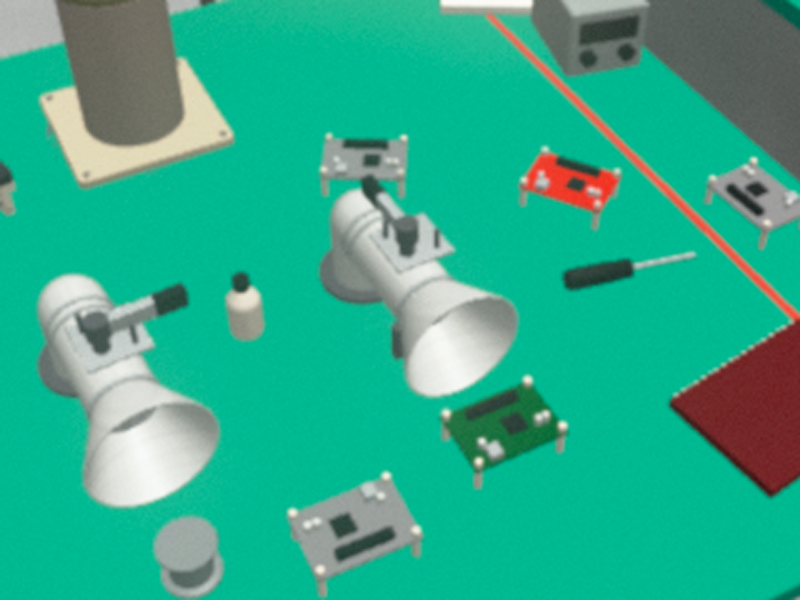

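The left lever (tip (372,187)) is in line with its tube, and the right one (tip (175,298)) is square across. The loose things are where they were and the arm is clear, so I'm handing in.

```bash
python3 -c "
from plant import robot
print(robot.close_job())"
```

```text
the job is handed in; nothing more can be done
None
```

The job is handed in: I pushed the lever of the duct facing the green board to its open stop, then the other duct's lever to its shut stop, never above about 21 N at the wrist; the last pictures show both in place, the loose things where they were and the arm clear, but close_job returned no verdict.

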